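# Prove a mill pestle's taper: seat it with a twist, then drift it loose

### The job

Check that the taper of the steel mill pestle grips and lets go. Put the pestle, shank down, into the spring-mounted sleeve and press it fully home with a twisting push until its collar sits on the sleeve's nose, finishing with about 24 N (at least 20 N, and never over 30 N), and let go. Then push the drift, thin end first and flat edge down, through the slot under the seated pestle until it has lifted the pestle at least 6 mm, and leave both there, the pestle standing loose in the sleeve and the drift in the slot; disturb nothing else.

Things in the scene. Friction and masses are not known exactly. Their poses are not given: they have to be found in the camera images.
- holder: grey plastic holder, fixed: 80 x 80 x 10 mm foot with an upright tube, 44 mm outside, hole 34 mm, rim 90 mm above the worktop. Origin at the centre of its underside, z up. The pestle stands in it, collar on the rim
- pestle: steel mill pestle, loose, round, 118 mm long, 0.14 to 0.23 kg. Origin at the lowest point of its round-nosed tang, z up the pestle. Tang 14 mm in diameter up to z = 28 mm; tapered shank, radius 9.8 mm at z = 31 to 15.5 mm at z = 70; collar 46 mm in diameter, z = 70 to 76; neck 27 mm in diameter to z = 84; head above
- pestle_head (a point): on the pestle's axis 100 mm above its origin, the point to grip from above: knurled round head, 33 mm in diameter, from 84 to 118 mm above the pestle's origin
- pestle_collar (a point): centre of the underside of the pestle's collar, 70 mm above the pestle's origin
- base: grey steel plate 110 x 90 x 12 mm, screwed down (fixed), x along its long side, which is the slot's direction; origin at the centre of its underside. The sleeve stands on it on a spring. The slot is open to the drift from the end that faces where the drift lies
- sleeve (a joint): how far the spring-mounted sleeve is pushed down, in m: 0 at rest. It starts to sink at a load of 6 N (the pestle's weight included), then 1 mm for every further 16 N: 0.875 mm is 20 N, 1.5 mm is 30 N, more is forbidden; hard stop at 4 mm. The sleeve's own frame has its origin at the centre of its slot's true floor, z up; its nose is at z = 80 mm
- nose (a point): centre of the sleeve's mouth, 104 mm above the worktop by drawing; x along the slot. The sleeve is clamped up to 3 mm higher or lower than drawn, not measured, to be found by feel. Upright steel tube 62 mm outside, mouth 36 mm; home, the pestle's collar rests on its flat rim and shows its true height. Let go it stays; lifting takes 20 to 40 N until 6 mm up, where it comes loose
- taper_pads (a point): on the sleeve's axis, 22 mm below the drawn nose: middle of four sprung brass pads inside the sleeve that grip the taper over the last 6 mm to home (54 N squeeze, friction 0.6 to 0.8). A straight push to home takes over 38 N; while the pestle is being turned to and fro (10 degrees or more per mm down) 8 to 18 N is enough; more means the collar has landed
- slot_floor (a point): centre of the floor of the sleeve's cross slot, on the axis, by drawing 24 mm above the worktop; truly always 80 mm below the true nose. x along the slot, y across, z up. Slot 20 mm wide, 28 mm high, open at both ends; floor reaches 31 mm from the axis, cheeks 22 mm. Home, the pestle's tang ends 10 mm above the true floor, in the drift's way
- drift: bright steel drift (wedge key), loose, 152 mm long, 0.16 to 0.25 kg, lying on its flat lower edge. Origin at the middle of the thin tip's lower edge; x from the tip back to the tail, z up. Blade 14 mm thick, 6 mm high at the tip, top edge rising 0.2 mm per mm to 24 mm at x = 90, then level; head 34 long, 18 thick, 34 high from x = 118
- drift_grip (a point): point to grip on the drift's head, across its thickness from above: 135 mm from the tip, 22 mm above the lower edge. The blade meets the seated tang when its x = 20 mm is on the sleeve's axis and has lifted the pestle 6 mm at x = 50, 8 mm at x = 60, taking 5 to 25 N; friction keeps it there. Keep this point 70 mm from the axis
- specimen_cup: specimen cup with yellow screw lid, 57 mm in diameter, 61 mm high, loose bystander; origin under its centre
- dropper: brown dropper bottle with black teat, 33 mm in diameter, 102 mm high, loose bystander; origin under its centre
- petri: flat round petri dish, 63 mm in diameter, 14 mm high, loose bystander; origin under its centre
There are look-alikes about, which are no part of the job. Leave any pink, purple or turquoise look-alike of the pestle alone.

How it is judged:
By the outcome, as a careful person would: the job done as asked, in the order asked, and still so for the second after the job is handed in, with the robot touching nothing.
It also fails if it takes over 72 s, if anything falls off the work surface, if the arm or the gripper's body presses on something with over 40 N, if the wrist force passes 120 N, or if a joint passes its speed limit or range.

### The arm

A 7-joint arm with a two-finger parallel gripper is mounted at the origin on the work surface; the furniture and walls round the work are solid. World frame = base frame: x ahead of the robot, y to its left, z up, the work surface at z = 0. Lengths are in m, angles in rad, forces in N, time in s.
With the tool pointing down it reaches from about 0.4 to 0.9 m from the base axis. Payload 5.5 kg.
Tool frame: the origin (TCP) lies at the very end of the fingers, on their centre line; the grasp point (between the pads) lies 19 mm behind it; z points along the fingers, y is the line along which they close (so a half turn about z gives the same grasp; the last joint's range is limited). The gripper opens to 92 mm and grips with 3 to 60 N. Pads are 19 mm wide; open, the fingers measure 130 mm over their backs; the gripper's body (75 mm by 190 mm) begins 47 mm behind the grasp point.
Start: joints at [-0.869, 0.501, -0.427, 1.55, 0.221, 1.138, -0.21], TCP at [0.276, 0.588, 0.227] pointing down, gripper open.
Joint ranges: [-2.88, 2.88], [-0.31, 2.03], [-1.54, 1.56], [0.2, 2.42], [-1.41, 4.55], [0.19, 2.02], [-2.57, 2.57]. Speed limits (rad/s): [2.57, 2.57, 3.14, 3.14, 3.14, 3.14, 3.14].

### API

Orientations are given as a 3x3 rotation matrix whose columns are the frame's x, y, z axes.
In Python, from rig import manip gives the robot as it stands. Calls block until the motion is done:
- manip.move_ptp(position, orientation): joint-space move of the TCP to a pose.
- manip.move_straight(position, frame=None, v=0.15): straight line of the TCP; frame=None keeps the orientation; v is the mean speed in m/s.
- manip.goto_joints(angles): joint-space move.
- manip.grip(opening, f_grip=None): finger opening in m; f_grip is the grip in N (None keeps the last); returns when the fingers have stopped.
- manip.dwell(seconds).
- manip.solve_ik(position, orientation): joint angles nearest the present ones, or None.
- manip.camera(name): name is "side" or "top" or "wrist"; returns a dict with "frame" (400x640x3 uint8, red, green, blue), "camera_matrix" (3x3 intrinsics, pixels), "pose" (4x4, takes a point from camera to world coordinates); the wrist camera has in their place "tool_from_camera" (4x4, takes a point from camera to tool coordinates, whose origin is the TCP and whose axes are the flange's). Camera axes: x right, y down, z forward; pixel columns grow to the right and rows downward; lengths in m; the calibration is good to about 2 mm. A picture is of the moment at which its call begins: read the wrist's pose just before it. There is no depth.
A pose or a line that the arm cannot do raises manip.PlanningError and nothing moves.
- manip.sign_off(): hands the job in; it is judged then, once.
Readings, each from a call of its own:
- manip.get_t(): time.
- manip.get_qpos(): joint angles.
- manip.get_qd(): joint speeds.
- manip.get_joint_efforts(): joint torques, N m.
- manip.get_tool_pos(): TCP position.
- manip.get_tcp_rot(): TCP orientation.
- manip.get_contact_force(): force on the tool from outside, world axes, zero at the start.
- manip.get_torque(): the same for the moment, N m.
- manip.get_opening(): finger opening in m.
- manip.get_grasp_force(): force on a finger pad.
Only numpy, scipy, OpenCV 4.12 (cv2) and the standard library are available. Lean on these libraries where they do the work, as an engineer would, in place of code of your own. Each camera call takes 0.05 s, during which the arm holds its last target. There are 200 camera calls.

## Working session

There is one attempt and no reset: what is moved stays moved. The work goes in short steps, each a Python script; the robot and the scene stay as the last script left them, time stands still between calls to the robot, and variables do not carry over. Pictures are saved under pics/ and viewed, at most 10 in all, crops included, and the job is handed in when it is done.

```bash
mkdir -p pics; ls; python3 - <<'E'
from rig import manip
import cv2,numpy as np
for n in ("top","side"):
    c=manip.camera(n); cv2.imwrite(f"pics/{n}0.png",c["frame"][:,:,::-1])
    np.savez(f"{n}.npz",K=c["camera_matrix"],P=c["pose"])
    print(n,c["camera_matrix"].tolist(),c["pose"].round(4).tolist())
c=manip.camera("wrist");np.savez("wrist.npz",K=c["camera_matrix"],P=c["tool_from_camera"]);print(c["camera_matrix"].tolist(),c["tool_from_camera"].round(4).tolist())
print(manip.get_t(),manip.get_contact_force(),manip.get_tcp_rot(),manip.get_opening())
E
```

```text
pics
top [[371.01893024011787, 0.0, 318.3693967555463], [0.0, 371.01893024011787, 205.38005072337913], [0.0, 0.0, 1.0]] [[-0.0256, -0.9951, 0.0958, 0.3865], [-0.9996, 0.0264, 0.0067, -0.0517], [-0.0092, -0.0956, -0.9954, 1.3125], [0.0, 0.0, 0.0, 1.0]]
side [[418.4875113579716, 0.0, 311.0918209350513], [0.0, 418.4875113579716, 198.84359738414153], [0.0, 0.0, 1.0]] [[-0.9994, -0.0053, 0.0335, 0.4581], [-0.0305, 0.5707, -0.8206, 1.1477], [-0.0148, -0.8211, -0.5706, 0.9126], [0.0, 0.0, 0.0, 1.0]]
[[356.33982989803604, 0.0, 319.12762766236585], [0.0, 356.33982989803604, 200.46485987211187], [0.0, 0.0, 1.0]] [[-0.0007, -0.9552, -0.296, 0.0806], [1.0, -0.0007, -0.0001, 0.0001], [-0.0001, -0.296, 0.9552, -0.1576], [0.0, 0.0, 0.0, 1.0]]
0.15 [-0.42227116 -0.49178703 -0.0202966 ] [[-9.05268479e-01  4.24839411e-01 -6.75542052e-04]
 [ 4.24839944e-01  9.05267538e-01 -1.30636677e-03]
 [ 5.65502001e-05 -1.46960991e-03 -9.99998919e-01]] 0.09194175598251622
```

View pics/top0.png

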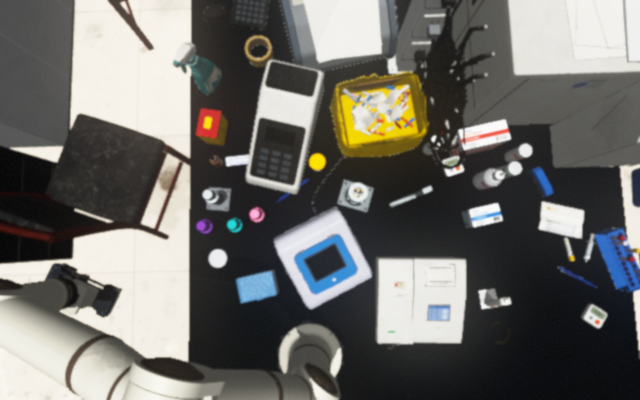

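View pics/side0.png

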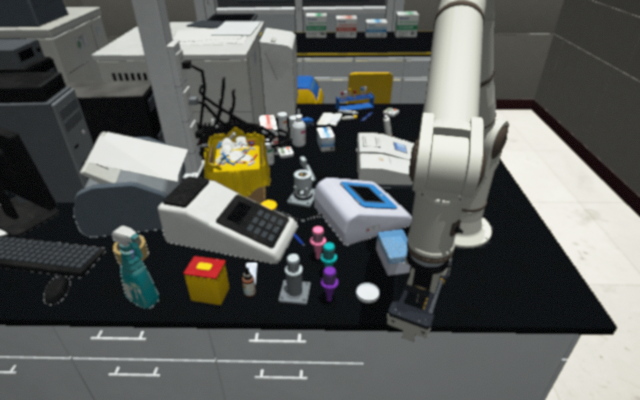

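The top view shows the holder with the steel pestle at about (214,197), the sleeve on its base at (357,193) and the drift at (411,196). The look-alikes are at (257,214), (235,224) and (204,226). I'll enlarge these areas.

```bash
python3 - <<'E'
import cv2,numpy as np
t=cv2.imread("pics/top0.png"); s=cv2.imread("pics/side0.png")
a=cv2.resize(t[160:230,335:440],None,fx=7,fy=7,interpolation=cv2.INTER_CUBIC)[:300*2]
b=cv2.resize(t[180:220,195:235],None,fx=7,fy=7,interpolation=cv2.INTER_CUBIC)
cv2.imwrite("pics/topA.png",a)
c=np.zeros((590,780,3),np.uint8)
c[:280,:280]=b
d=cv2.resize(s[245:310,270:320],None,fx=5,fy=5,interpolation=cv2.INTER_CUBIC); c[:325,300:550]=d
e=cv2.resize(s[150:215,275:325],None,fx=4,fy=4,interpolation=cv2.INTER_CUBIC); c[330:590,0:200]=e
f=cv2.resize(s[135:215,255:355],None,fx=2.4,fy=2.4); c[330:522,300:540]=f
cv2.imwrite("pics/mix.png",c)
E
```

```text
(no output)
```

View pics/topA.png

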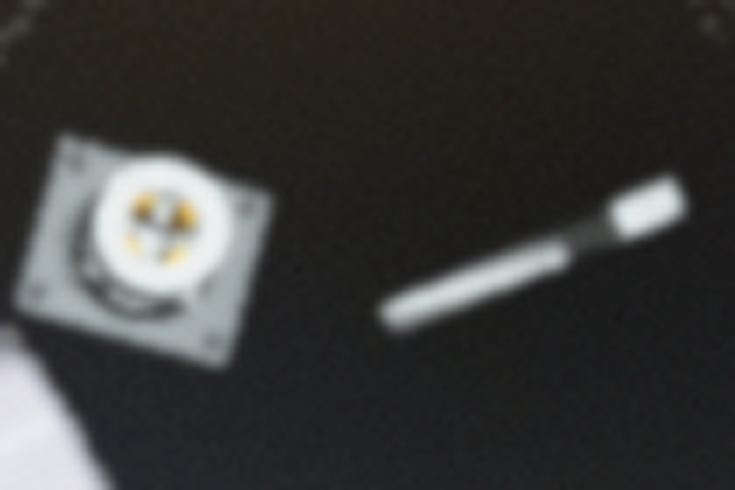

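View pics/mix.png

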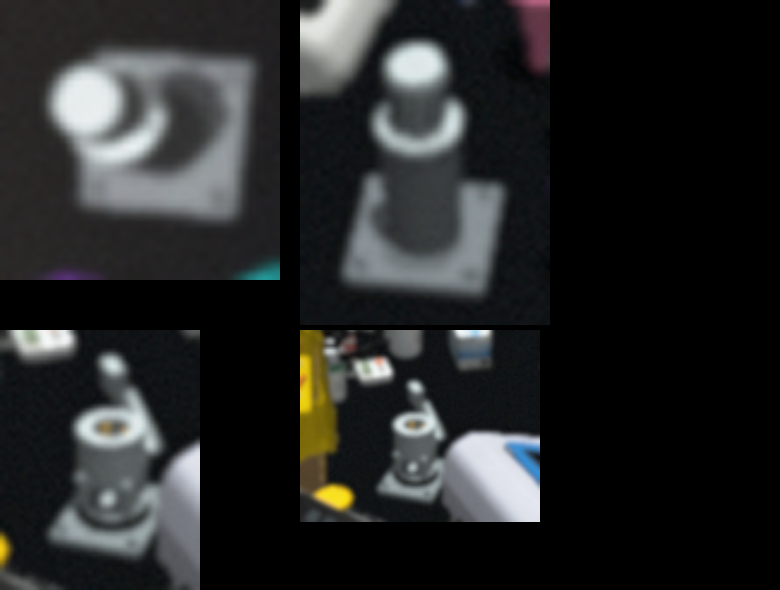

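The nose ring is centred at crop (162,224). The base corners are at (63,138), (272,195), (226,366) and (15,308). The drift tip is near (388,316) and its tail near (676,205). The pestle head top is at (88,101) in the mixed crop.

```bash
cat > h.py <<'E'
import numpy as np
def ray(n,px,z):
    d=np.load(f"{n}.npz"); K,P=d["K"],d["P"]
    r=P[:3,:3]@np.linalg.solve(K,[*px,1]); o=P[:3,3]
    return (o+r*(z-o[2])/r[2])
def up(p,off,s): return [off[0]+(p[0]+.5)/s-.5, off[1]+(p[1]+.5)/s-.5]
E
python3 - <<'E'
from h import *
A=lambda u,v,z: ray("top",up((u,v),(335,160),7),z)
print("nose",A(162,224,.104))
C=[A(*p,.012) for p in [(63,138),(272,195),(226,366),(15,308)]]
print("base",np.mean(C,0)); 
for i in range(4):
    d=C[(i+1)%4]-C[i]; print(np.linalg.norm(d),np.degrees(np.arctan2(d[1],d[0])))
print("drift tip",A(388,316,.006),"tail",A(678,205,.034),"headfront",A(618,222,.034), "blade24",A(565,256,.024))
print("pestle",ray("top",up((88,101),(195,180),7),.138))
S=lambda u,v,z: ray("side",up((u-300,v),(270,245),5),z)
print("pestle side",S(416,66,.138))
H=[ray("top",up(p,(195,180),7),.01) for p in [(98,52),(254,62),(238,216),(82,206)]]
print("holder",np.mean(H,0),[np.linalg.norm(H[i]-H[i-1]).round(4) for i in range(4)])
print("holder side",np.mean([S(*p,.01) for p in [(372,178),(503,186),(486,294),(345,284)]],0))
N=lambda u,v,z: ray("side",up((u,v-330),(275,150),4),z)
print("nose side",N(111,427,.104))
for n,p,z in [("dropper",(216,161),.1),("cup",(318,161),.06),("pink",(257,214),.13),("turq",(235,224),.13),("purp",(204,226),.13)]: print(n,ray("top",p,z))
E
```

```text
nose [ 0.54497589 -0.17373728  0.104     ]
base [ 0.54334696 -0.17343505  0.012     ]
0.10922753824112835 -107.00512758647744
0.08988088198278213 162.86692610344807
0.10965730500687726 73.01422523563241
0.08991990717707943 -17.40685928530778
drift tip [ 0.50799463 -0.29585088  0.006     ] tail [ 0.55678606 -0.43638088  0.034     ] headfront [ 0.5491008  -0.40630545  0.034     ] blade24 [ 0.53401086 -0.38184437  0.024     ]
pestle [0.54559901 0.3109621  0.138     ]
pestle side [0.54444939 0.3129326  0.138     ]
holder [0.54513007 0.30985831 0.01      ] [np.float64(0.0787), np.float64(0.0797), np.float64(0.0786), np.float64(0.0792)]
holder side [0.54329623 0.31525132 0.01      ]
nose side [ 0.54283575 -0.17704399  0.104     ]
dropper [0.66072263 0.29347637 0.1       ]
cup [ 0.66008335 -0.04587976  0.06      ]
pink [0.47789385 0.15330903 0.13      ]
turq [0.44773186 0.22395677 0.13      ]
purp [0.44392532 0.32317112 0.13      ]
```

```bash
cat >> h.py <<'E'
def R(deg):
    a=np.radians(deg); c,s=np.cos(a),np.sin(a)
    return np.array([[c,s,0],[s,-c,0],[0,0,-1.]])
def wpix(T,Rt,p):
    d=np.load("wrist.npz"); M=d["P"]; q=Rt.T@(np.asarray(p)-T); q=M[:3,:3].T@(q-M[:3,3]); u=d["K"]@q; return u[:2]/u[2]
def wray(T,Rt,px,z):
    d=np.load("wrist.npz"); M=d["P"]; r=Rt@M[:3,:3]@np.linalg.solve(d["K"],[*px,1]); o=T+Rt@M[:3,3]
    return o+r*(z-o[2])/r[2]
E
python3 - <<'E'
from h import *
from rig import manip
import cv2
for p,a in [((.545,.312,.101),163),((.545,.312,.101),-17),((.5445,-.174,.115),163),((.5445,-.174,.115),143),((.5445,-.174,.115),183),((.548,-.42,.03),109),((.548,-.42,.03),-71),((.52,-.25,.03),73),((.47,-.37,.03),73),((.47,-.37,.03),-107)]:
    q=manip.solve_ik(p,R(a)); print(p,a,None if q is None else np.round(q,2))
out={}
for n,p,a in [("pestle",(.545,.312,.30),163),("nose",(.5445,-.174,.30),163),("drift",(.53,-.36,.25),109)]:
    manip.move_ptp(p,R(a)); T=np.array(manip.get_tool_pos());r=np.array(manip.get_tcp_rot())
    c=manip.camera("wrist"); cv2.imwrite(f"pics/w_{n}.png",c["frame"][:,:,::-1]); np.savez(f"w_{n}.npz",T=T,R=r); print(n,T,manip.get_t())
E
python3 - <<'E'
import numpy as np,cv2
from h import *
c=np.zeros((600,800,3),np.uint8)
def crop(n,p,w,h,s,X,Y):
    d=np.load(f"w_{n}.npz"); u=wpix(d["T"],d["R"],p); im=cv2.imread(f"pics/w_{n}.png")
    x0,y0=int(np.clip(u[0]-w/2,0,640-w)),int(np.clip(u[1]-h/2,0,400-h))
    k=cv2.resize(im[y0:y0+h,x0:x0+w],None,fx=s,fy=s,interpolation=cv2.INTER_CUBIC); c[Y:Y+k.shape[0],X:X+k.shape[1]]=k; print(n,x0,y0,s,X,Y,u)
crop("pestle",(.545,.312,.138),130,100,2,0,0)
crop("nose",(.5445,-.174,.104),170,140,3,280,0)
crop("drift",(.53,-.36,.02),400,130,2-.0,0,335)
cv2.imwrite("pics/wmix.png",c)
E
```

```text
(0.545, 0.312, 0.101) 163 [-0.3   0.59 -0.35  1.71  0.25  0.88  0.51]
(0.545, 0.312, 0.101) -17 [-0.76  0.58  0.26  1.73 -0.19  0.86 -2.28]
(0.5445, -0.174, 0.115) 163 [ 0.23  0.46  0.04  1.86 -0.02  0.82  1.56]
(0.5445, -0.174, 0.115) 143 [ 0.2   0.46  0.08  1.86 -0.05  0.82  1.23]
(0.5445, -0.174, 0.115) 183 [ 0.26  0.46 -0.    1.86  0.    0.82  1.88]
(0.548, -0.42, 0.03) 109 [ 0.36  0.79  0.38  1.58 -0.36  0.84  1.21]
(0.548, -0.42, 0.03) -71 [ 0.05  0.97  0.9   1.59 -0.86  1.02 -1.59]
(0.52, -0.25, 0.03) 73 [ 0.14  0.63  0.34  1.89 -0.32  0.68  0.37]
(0.47, -0.37, 0.03) 73 [ 0.1   0.75  0.71  1.84 -0.67  0.8   0.87]
(0.47, -0.37, 0.03) -107 [-0.21  1.22  1.35  1.85 -1.28  1.27 -1.88]
pestle [0.54374886 0.31370905 0.29980024] 1.6583
nose [ 0.54512368 -0.17223007  0.30004697] 3.475
drift [ 0.53126067 -0.3577551   0.25002211] 4.3167
pestle 252 133 2 0 0 [317.57193524 183.44185204]
nose 232 103 3 280 0 [317.02703312 173.10534153]
drift 117 103 2.0 0 335 [317.06250581 168.14688814]
```

View pics/wmix.png

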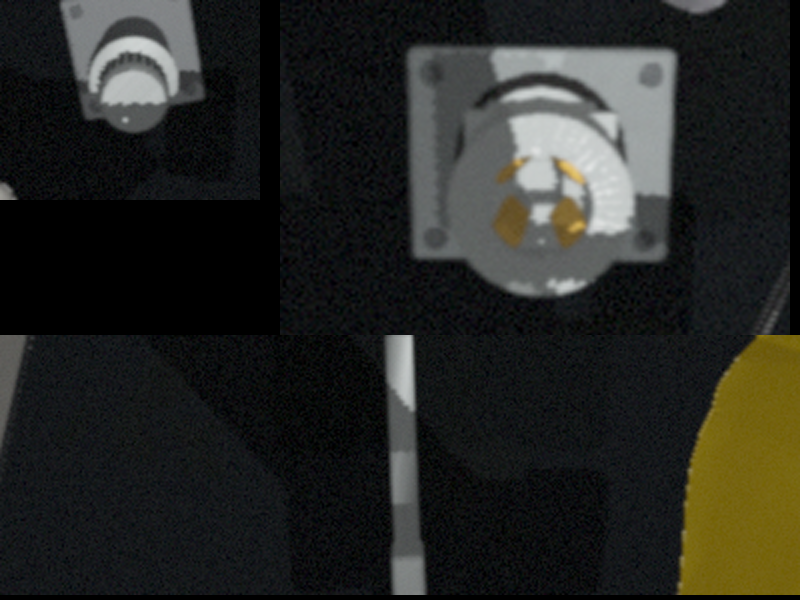

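```bash
python3 - <<'E'
from h import *
def M(n,p,off,s,o,z):
    d=np.load(f"w_{n}.npz"); return wray(d["T"],d["R"],up((p[0]-o[0],p[1]-o[1]),off,s),z)
P=lambda u,v,z:M("pestle",(u,v),(252,133),2,(0,0),z)
N=lambda u,v,z:M("nose",(u,v),(232,103),3,(280,0),z)
D=lambda u,v,z:M("drift",(u,v),(117,103),2,(0,335),z)
print("pestle",P(134.5,99,.138),"width",np.linalg.norm(P(101,99,.138)-P(169,99,.138)))
print("nose",N(541.5,204,.104),"w",np.linalg.norm(N(449,204,.104)-N(634,204,.104)))
C=[N(*p,.012) for p in [(408,47),(677,48),(668,261),(413,259)]]
print("base",np.mean(C,0))
for i in range(4):
    d=C[(i+1)%4]-C[i]; print(np.linalg.norm(d),np.degrees(np.arctan2(d[1],d[0])))
a,b,c,h=D(400,345,.014),D(406,500,.024),D(409,570,.034),D(408,543,.034)
print("drift",a,b,c,h,np.degrees(np.arctan2(*(c-a)[[1,0]])))
for w in((.006,.5080,-.2959),):
    d=np.load("w_drift.npz");print(wpix(d["T"],d["R"],(.508,-.2959,.006)))
im=__import__("cv2").imread("pics/w_drift.png"); g=im.max(2).astype(int)
for v in (20,40,60,80,100,120,140,160,180,200,220,240):
    u=np.where(g[v,260:400]>70)[0]+260; print(v,u.min() if len(u) else None,u.max() if len(u) else None,len(u))
E
```

```text
pestle [0.5442977  0.31359343 0.138     ] width 0.03140340892403788
nose [ 0.54261684 -0.17151183  0.104     ] w 0.06244577586435719
base [ 0.54274459 -0.17153308  0.012     ]
0.10957712912289634 72.89357671063442
0.09001830091939844 -17.234512314902638
0.11021747995158192 -107.37477404904314
0.08950580813610097 162.35560948818016
drift [ 0.5085118  -0.29914823  0.014     ] [ 0.53890667 -0.37650487  0.024     ] [ 0.55290836 -0.41159358  0.034     ] [ 0.54713787 -0.39680823  0.034     ] -68.45451053182937
[317.32055278 104.34420297]
20 330 399 57
40 354 399 46
60 378 399 22
80 None None 0
100 None None 0
120 310 323 14
140 312 324 13
160 313 324 12
180 313 324 12
200 315 325 11
220 313 328 16
240 315 327 13
```

```bash
python3 - <<'E'
from h import *
from rig import manip
import cv2
p=np.array([.5448,.3125,0]); z=lambda q,h:(q[0],q[1],h)
manip.move_ptp(z(p,.26),R(163)); manip.move_straight(z(p,.101),v=.15)
print(manip.get_contact_force(),manip.get_tool_pos(),manip.get_t())
print(manip.grip(.02,60),manip.get_opening(),manip.get_grasp_force(),manip.get_contact_force(),manip.get_torque())
manip.move_straight(z(p,.335),v=.25); print(manip.get_contact_force(),manip.get_opening())
n=(.5434,-.1728)
manip.move_ptp(z(n,.335),R(163)); manip.move_straight(z(n,.200),v=.2); manip.dwell(.3)
print(manip.get_contact_force(),manip.get_tool_pos(),manip.get_t(),manip.get_torque())
c=np.zeros((600,800,3),np.uint8)
for i,k in enumerate(("top","side","wrist")):
    f=manip.camera(k)["frame"][:,:,::-1]; cv2.imwrite(f"pics/hov_{k}.png",f)
    if k=="wrist": c[200:600,:640]=f
    elif k=="top": c[:196,:280]=cv2.resize(f[165:214,320:390],None,fx=4,fy=4,interpolation=2)
    else: c[:200,300:580]=cv2.resize(f[150:200,270:340],None,fx=4,fy=4,interpolation=2)
cv2.imwrite("pics/hov.png",c)
E
```

```text
[-0.69409207 -0.218441   -0.51535483] [0.54551931 0.3130645  0.10207058] 7.9167
False 0.032236114631566476 59.99987840652466 [ 0.79229691 -0.22698281 -0.04173905] [0.06502406 0.00674599 0.00310165]
[-0.98891593 -0.12321585 -3.16414667] 0.03205643859440286
[-0.51454543 -0.20959226 -1.71341247] [ 0.54395137 -0.17303545  0.20099959] 12.85 [ 0.01187883 -0.01401929  0.05059631]
```

View pics/hov.png

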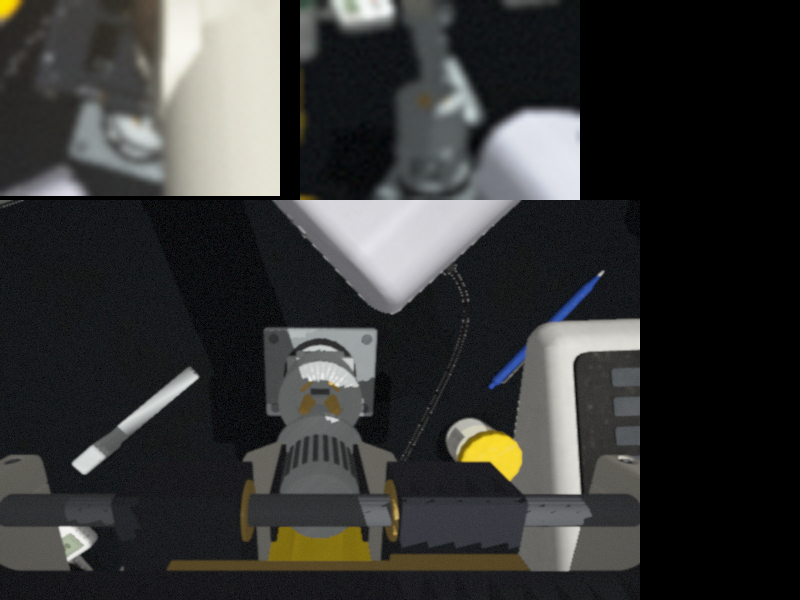

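The pestle is held upright and lined up with the sleeve: sleeve centre at u≈321, pestle at u≈320. Next I'll lower it and twist it in, watching the forces.

```bash
python3 - <<'E'
from h import *
from rig import manip
n=(.5434,-.1728)
f0=np.array(manip.get_contact_force()); np.save("f0.npy",f0); print("f0",f0)
for h in (.16,.14,.127):
    manip.move_straight((*n,h),v=.08); print(h,(manip.get_contact_force()-f0).round(1),np.round(manip.get_tool_pos(),4))
s=1
for h in np.arange(.1265,.1229,-.0005):
    s=-s; t=manip.get_t()
    manip.goto_joints(manip.solve_ik((*n,h),R(163+10*s)))
    f=manip.get_contact_force()-f0
    print(round(h,4),f.round(1),np.round(manip.get_tool_pos(),4),np.round(manip.get_torque(),2),round(manip.get_t()-t,2))
    if f[2]>15: break
print(manip.get_t())
E
```

```text
f0 [ 0.77350889 -0.11618955 -2.1023643 ]
0.16 [-0.1 -0.3  0.5] [ 0.5434 -0.1726  0.1597]
0.14 [-0.9 -0.   0.6] [ 0.5428 -0.1726  0.1392]
0.127 [-0.7  0.2  1.1] [ 0.5431 -0.1727  0.1263]
0.1265 [-0.7  0.4 -0.4] [ 0.5435 -0.1726  0.1266] [ 0.2   0.16 -0.02] 0.28
0.126 [-1.4  1.3  0.1] [ 0.5435 -0.1728  0.1261] [ 0.32  0.07 -0.01] 0.39
0.1255 [-2.1  2.3  0.2] [ 0.5434 -0.1726  0.1256] [ 0.22  0.28 -0.04] 0.39
0.125 [-1.4  1.6  0.6] [ 0.5433 -0.1728  0.1249] [ 0.44  0.21 -0.02] 0.39
0.1245 [-2.   0.7  0.9] [ 0.5433 -0.1726  0.1245] [0.32 0.3  0.  ] 0.39
0.124 [-1.8  3.  -0.1] [ 0.5432 -0.1727  0.1239] [0.5  0.39 0.05] 0.39
0.1235 [-2.9  3.  -0.3] [ 0.5432 -0.1726  0.1235] [ 0.48  0.45 -0.08] 0.39
0.123 [-2.2  2.5  0.3] [ 0.5432 -0.1727  0.1229] [0.64 0.52 0.04] 0.39
17.375
```

```bash
cat > press.py <<'E'
from h import *
from rig import manip
import sys
n=(.5427,-.1718); f0=np.load("f0.npy"); h=float(sys.argv[1]); hmin=float(sys.argv[2]); lim=float(sys.argv[3]); s=1
while h>hmin:
    s=-s
    manip.goto_joints(manip.solve_ik((*n,h),R(163+10*s)))
    f=manip.get_contact_force()-f0
    print(round(h,5),f.round(1),np.round(manip.get_tool_pos(),4),np.round(manip.get_torque(),2))
    if f[2]>lim: break
    h-=.0005 if f[2]<12 else .0002
manip.dwell(.2)
print(manip.get_t(),manip.get_contact_force()-f0,manip.get_tool_pos(),manip.get_opening())
E
python3 press.py .1227 .1165 20
```

```text
0.1227 [-2.2  0.3  0.1] [ 0.5431 -0.1722  0.1229] [0.08 0.25 0.04]
0.1222 [-1.9  0.7  0.9] [ 0.5428 -0.1723  0.1222] [0.03 0.27 0.04]
0.1217 [-1.6 -0.3  1.3] [ 0.5429 -0.172   0.1219] [-0.07  0.22 -0.03]
0.1212 [-1.8 -0.4  2.7] [ 0.5428 -0.1723  0.1214] [-0.21  0.29  0.08]
0.1207 [-2.  -1.2  2.7] [ 0.5429 -0.172   0.1209] [-0.28  0.29 -0.09]
0.1202 [-2.4 -1.6  6.9] [ 0.5429 -0.1722  0.1206] [-0.37  0.51  0.12]
0.1197 [-3.4 -1.4  6.1] [ 0.543  -0.1719  0.1201] [-0.45  0.51 -0.16]
0.1192 [-3.9 -2.   7.3] [ 0.543  -0.1723  0.1197] [-0.42  0.57  0.06]
0.1187 [-3.4 -0.7  7.9] [ 0.543  -0.1719  0.1192] [-0.35  0.61 -0.05]
0.1182 [-2.9 -2.2  8.8] [ 0.5431 -0.1723  0.1188] [-0.43  0.61  0.02]
0.1177 [-3.7 -0.7  8. ] [ 0.5431 -0.1718  0.1183] [-0.29  0.61 -0.05]
0.1172 [-4.  -1.5 10.4] [ 0.5432 -0.1723  0.1179] [-0.37  0.63  0.04]
0.1167 [-3.7 -0.4 10.2] [ 0.5432 -0.1718  0.1174] [-0.26  0.64 -0.01]
22.6667 [-2.78672865 -0.07613046  9.96199595] [ 0.54314256 -0.17179041  0.11738991] 0.03181900930958018
```

```bash
sed -i 's/n=(.5427,-.1718)/n=(.5423,-.1720)/' press.py; python3 press.py .1163 .1115 20
```

```text
0.1163 [-3.6 -0.4 11. ] [ 0.5431 -0.1718  0.1173] [-0.14  0.69 -0.03]
0.1158 [-3.   0.2 10.8] [ 0.5432 -0.1723  0.1168] [-0.32  0.69 -0.  ]
0.1153 [-3.5 -0.6 11.7] [ 0.5433 -0.1718  0.1165] [-0.25  0.79  0.04]
0.1148 [-4.2  0.3 14.2] [ 0.5434 -0.1724  0.1164] [-0.29  0.95 -0.03]
0.1146 [-4.6 -0.5 16.4] [ 0.5434 -0.1718  0.1163] [-0.14  0.91  0.04]
0.1144 [-4.7 -0.8 16.6] [ 0.5435 -0.1724  0.1163] [-0.2   1.02 -0.03]
0.1142 [-4.3  0.5 16.8] [ 0.5435 -0.1719  0.1162] [-0.08  1.16 -0.02]
0.114 [-5.2 -1.2 17.7] [ 0.5436 -0.1725  0.1161] [-0.2   1.2  -0.01]
0.1138 [-6.2 -0.1 19.1] [ 0.5436 -0.1719  0.116 ] [-0.01  1.3   0.  ]
0.1136 [-5.5 -1.  20.5] [ 0.5437 -0.1725  0.116 ] [-0.22  1.29  0.01]
26.6417 [-6.12444477 -0.81340482 19.61130181] [ 0.54365579 -0.17251563  0.11600831] 0.031948370612225066
```

```bash
sed -i 's/n=(.5423,-.1720)/n=(.5413,-.1718)/' press.py; python3 press.py .1134 .1115 24
```

```text
0.1134 [-5.   0.1 18.2] [ 0.5433 -0.1718  0.116 ] [-0.15  1.06  0.02]
0.1132 [-5.  -0.6 21.2] [ 0.5435 -0.1725  0.116 ] [-0.19  1.06 -0.02]
0.113 [-5.3 -0.6 21.3] [ 0.5435 -0.1718  0.1159] [-0.05  1.2   0.02]
0.1128 [-5.6 -0.7 22. ] [ 0.5435 -0.1725  0.1158] [-0.24  1.17 -0.04]
0.1126 [-5.3 -0.6 23. ] [ 0.5435 -0.1718  0.1157] [-0.01  1.34  0.04]
0.1124 [-5.6  0.1 24.5] [ 0.5436 -0.1725  0.1157] [-0.19  1.42 -0.01]
29.1917 [-7.01990282 -2.25096627 25.02144802] [ 0.54361024 -0.17250154  0.11569794] 0.032262837782631296
```

```bash
python3 - <<'E'
from h import *
from rig import manip
import cv2
f0=np.load("f0.npy")
T=np.array(manip.get_tool_pos()); r=manip.get_tcp_rot()
manip.move_straight((.5425,-.1722,.1153),v=.01); print(manip.get_contact_force()-f0,manip.get_tool_pos())
manip.grip(.08); print(manip.get_contact_force(),manip.get_tool_pos(),manip.get_opening())
x,y,_=manip.get_tool_pos()
manip.move_straight((x,y,.20),v=.15); manip.dwell(.2); print(manip.get_contact_force(),manip.get_t())
Tt=np.array(manip.get_tool_pos());r=np.array(manip.get_tcp_rot())
w=manip.camera("wrist")["frame"][:,:,::-1]; np.savez("w_seat.npz",T=Tt,R=r); cv2.imwrite("pics/w_seat.png",w)
s=manip.camera("side")["frame"][:,:,::-1]; cv2.imwrite("pics/s_seat.png",s)
c=np.zeros((600,800,3),np.uint8); c[:400,:640]=w; c[400:,:280]=cv2.resize(s[150:200,270:340],None,fx=4,fy=4,interpolation=2)
cv2.imwrite("pics/seat.png",c)
E
```

```text
[-4.11769867 -0.35976042 11.83789994] [ 0.543442   -0.17254696  0.11654498]
[0.23764993 0.2840568  0.60533229] [ 0.54250259 -0.17218809  0.11530399] 0.07972444556159054
[0.64238078 0.50343511 0.01775717] 31.4917
```

View pics/seat.png

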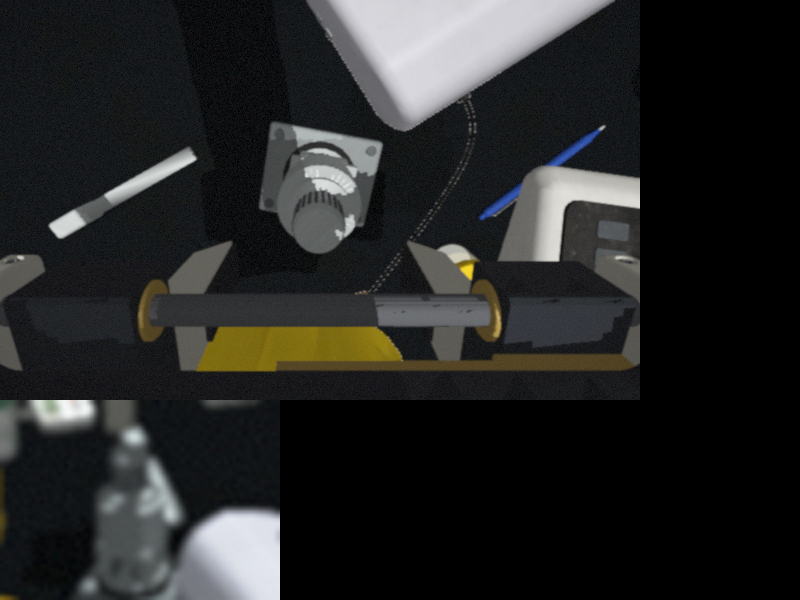

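The seated picture shows the pestle's collar down on the sleeve. The drift tip is at about (193,153) and its tail at about (55,229).

```bash
python3 - <<'E'
from h import *
d=np.load("w_seat.npz")
t=wray(d["T"],d["R"],(193,153),.003); q=wray(d["T"],d["R"],(55,229),.034)
v=q-t; print("seat",t,q,np.linalg.norm(v[:2]),np.degrees(np.arctan2(v[1],v[0])))
j=wray(d["T"],d["R"],(100,207),.030); print(j)
T=np.array([.5439,-.1731,.2005])
t=wray(T,R(163),(195,173),.003); q=wray(T,R(163),(79,267),.034); v=q-t; print("hov",t,q,np.linalg.norm(v[:2]),np.degrees(np.arctan2(v[1],v[0])))
print(d["R"].round(3).tolist(), d["T"])
a=ray("top",up((380,316),(335,160),7),.003);b=ray("top",up((684,198),(335,160),7),.034);print("top",a,b,np.linalg.norm(b-a),np.degrees(np.arctan2(*(b-a)[[1,0]])))
E
```

```text
seat [ 0.50540756 -0.29396344  0.003     ] [ 0.55779009 -0.43197561  0.034     ] 0.14761872661388786 -69.21573800650795
[ 0.54234065 -0.38461508  0.03      ]
hov [ 0.50697857 -0.2939473   0.003     ] [ 0.55904857 -0.43142803  0.034     ] 0.14701101488968737 -69.2561176722695
[[-0.993, 0.122, -0.002], [0.122, 0.993, 0.001], [0.002, 0.001, -1.0]] [ 0.54171652 -0.17199919  0.19875238]
top [ 0.50838056 -0.29237408  0.003     ] [ 0.56020119 -0.43953517  0.034     ] 0.1590684212356712 -70.60103009269851
```

```bash
python3 - <<'E'
from h import *
d=np.load("w_seat.npz"); 
for z in (.05,.08,.1,.13):
    print(z,"wrist corner",wray(d["T"],d["R"],(402,130),z)[:2],"edge",wray(d["T"],d["R"],(320,15),z)[:2],"top corner",ray("top",(332,210),z)[:2],ray("top",(372,268),z)[:2])
from rig import manip
A=np.array([.543,-.1722]);dd=np.array([np.cos(np.radians(-107.1)),np.sin(np.radians(-107.1))])
for k in (.18,.115,.074): print(k,A+k*dd,np.round(manip.solve_ik((*(A+k*dd),.03),R(72.9)),2))
E
```

```text
0.05 wrist corner [ 0.50216334 -0.09608708] edge [ 0.40631578 -0.15441531] top corner [ 0.49102728 -0.08926957] [ 0.29204757 -0.21787535]
0.08 wrist corner [ 0.49823368 -0.10255857] edge [ 0.4117683  -0.15517726] top corner [ 0.48854415 -0.08837575] [ 0.29429275 -0.2139255 ]
0.1 wrist corner [ 0.49561391 -0.1068729 ] edge [ 0.41540332 -0.15568522] top corner [ 0.48688874 -0.08777987] [ 0.29578953 -0.21129227]
0.13 wrist corner [ 0.49168426 -0.1133444 ] edge [ 0.42085585 -0.15644717] top corner [ 0.48440561 -0.08688604] [ 0.2980347  -0.20734243]
0.18 [ 0.49007274 -0.34424274] [ 0.66  0.63 -0.13  1.82  0.12  0.7   0.17]
0.115 [ 0.50918536 -0.2821162 ] [ 0.57  0.61 -0.14  1.86  0.13  0.68  0.05]
0.074 [ 0.52124102 -0.24292868] [ 0.51  0.6  -0.15  1.88  0.14  0.67 -0.02]
```

```bash
python3 - <<'E'
from h import *
from rig import manip
import cv2
g=(.5545,-.419)
manip.move_ptp((.545,-.30,.26),R(110.8)); 
manip.move_ptp((*g,.10),R(110.8)); manip.move_straight((*g,.0035),v=.1)
print(manip.get_contact_force(),manip.get_tool_pos())
manip.grip(.005,60); print(manip.get_opening(),manip.get_contact_force(),manip.get_tool_pos(),manip.get_torque())
manip.move_straight((*g,.07),v=.15); print(manip.get_contact_force(),manip.get_opening())
manip.move_ptp((.4901,-.3442,.07),R(72.9)); manip.dwell(.2)
np.save("f1.npy",manip.get_contact_force())
T=np.array(manip.get_tool_pos());r=np.array(manip.get_tcp_rot()); print(T,manip.get_contact_force(),manip.get_torque(),manip.get_t())
w=manip.camera("wrist")["frame"][:,:,::-1]; np.savez("w_dr.npz",T=T,R=r); cv2.imwrite("pics/w_dr.png",w)
E
```

```text
[ 0.35502989 -0.60789398  0.54166059] [ 0.55516871 -0.4194104   0.00429716]
0.017898911052219968 [-0.05066004 -0.39686722 -0.24359569] [ 0.55446694 -0.41898008  0.00343628] [-0.05713519  0.03402402 -0.01110601]
[-0.02338106 -0.06710336 -2.83633038] 0.0176435212053656
[ 0.49074838 -0.34520016  0.06977798] [ 0.79641688  0.23069511 -3.3796794 ] [-0.20229645  0.09884064  0.0392677 ] 36.7167
```

View pics/w_dr.png

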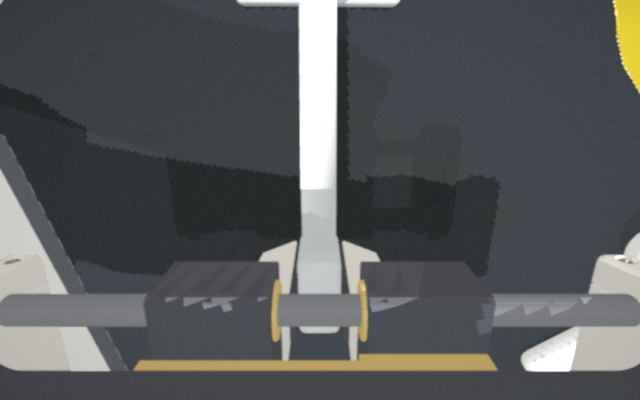

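```bash
python3 - <<'E'
from h import *
d=np.load("w_dr.npz"); T,r=d["T"],d["R"]
for n,px,z in [("x90",(319,188),.0904),("headfront",(319,240),.0904),("blade100",(318,60),.085),("tail",(319,331),.1004)]:
    print(n,(r.T@(wray(T,r,px,z)-T))[:2])
print(np.degrees(np.arctan2(r[1,0],r[0,0])))
A=np.array([.543,-.1722,0]); print("axis in tool", (r.T@(A-T))[:2])
# base plate edge
print("plate edge mid",(r.T@(wray(T,r,(318,2),.012)-T))[:2])
E
```

```text
x90 [4.33895521e-02 5.45472186e-05]
headfront [2.09508256e-02 3.68469291e-05]
blade100 [ 0.09131956 -0.00028158]
tail [-1.62002672e-02  9.99423666e-06]
72.92928978875666
axis in tool [ 0.1807277  -0.00088191]
plate edge mid [ 0.12599178 -0.00043899]
```

```bash
cat > ins.py <<'E'
from h import *
from rig import manip
A=np.array([.543,-.1722]); dd=np.array([np.cos(np.radians(-107.1)),np.sin(np.radians(-107.1))]); pp=np.array([-dd[1],dd[0]])
f1=np.load("f1.npy")
def rd(): f=np.array(manip.get_contact_force())-f1; return np.round([f[:2]@dd,f[:2]@pp,f[2]],1)
def rel():
    t=np.array(manip.get_tool_pos()); e=t[:2]-A; return np.round([e@dd*1e3,e@pp*1e3,t[2]*1e3],2)
def go(k,z,v,side=0): manip.move_straight((*(A+k*dd+side*pp),z),R(72.9),v)
E
python3 - <<'E'
from ins import *
go(.18,.032,.1); print(rd(),rel())
go(.16,.032,.05); print(rd(),rel())
go(.142,.032,.04); manip.dwell(.2); print(rd(),rel())
z=.032; b=rd()[2]
while z>.0255:
    z-=.0004; go(.142,z,.005); f=rd(); 
    if f[2]-b>2: break
print(z,f,b,rel(),manip.get_torque(),manip.get_t())
E
```

```text
[ 1.1 -0.5  0.5] [179.92  -0.19  31.57]
[ 0.5 -1.1  0.4] [159.61   0.18  32.25]
[ 1.7 -0.9  1.2] [ 1.4242e+02 -6.0000e-02  3.2010e+01]
0.028799999999999996 [ 0.4 -1.8  4.5] 1.2 [142.05   0.32  29.11] [0.21709431 0.01684538 0.04126498] 40.65
```

Floor contact came at TCP z ≈ 29.1 mm, so the floor is at about 25.7 mm. That matches the seated height, so I'll push the drift in.

```bash
python3 - <<'E'
from ins import *
for k in list(np.arange(.137,.0735,-.0045))+[.074]:
    go(k,.0291,.03); f=rd(); print(round(k*1e3,1),f,rel())
    if f[0]>32 or f[2]>25: print("stop"); break
manip.dwell(.2); print(rd(),rel(),manip.get_t(),manip.get_opening())
E
```

```text
137.0 [ 0.7 -0.6  4.4] [1.3629e+02 9.0000e-02 2.9130e+01]
132.5 [ 0.2 -0.7  4.4] [1.3194e+02 1.2000e-01 2.9140e+01]
128.0 [-0.6 -1.4  4.8] [1.275e+02 5.000e-02 2.911e+01]
123.5 [ 0.2 -0.   4.8] [1.2302e+02 7.0000e-02 2.9110e+01]
119.0 [-0.3 -0.1  3.5] [1.1847e+02 8.0000e-02 2.9120e+01]
114.5 [0.1 0.2 4.6] [1.1397e+02 7.0000e-02 2.9110e+01]
110.0 [ 1.9 -1.3  5.2] [1.1031e+02 1.0000e-01 2.9200e+01]
105.5 [ 4.9 -0.1  5.6] [1.0735e+02 5.0000e-02 2.9320e+01]
101.0 [ 8.7 -0.2  5.9] [ 1.0413e+02 -2.0000e-02  2.9340e+01]
96.5 [ 9.4 -0.1  5.7] [1.006e+02 4.000e-02 2.945e+01]
92.0 [10.2 -0.3  5.5] [96.63  0.11 29.49]
87.5 [10.2 -0.3  6.3] [91.86  0.11 29.48]
83.0 [ 9.4 -0.4  7.4] [86.99  0.15 29.45]
78.5 [ 7.3 -0.3  5.5] [81.95  0.17 29.42]
74.0 [ 3.4 -0.3  6.1] [75.17  0.14 29.28]
74.0 [ 2.6 -0.5  6.4] [73.5   0.14 29.19]
[ 2.7 -0.9  6.9] [73.49  0.12 29.15] 45.6167 0.01783110552963834
```

```bash
python3 - <<'E'
from ins import *
import cv2
manip.grip(.04); print(rd(),rel())
x,y,_=manip.get_tool_pos(); manip.move_straight((x,y,.16),v=.12)
manip.move_straight((x-.01,y-.06,.25),v=.2); manip.dwell(.2)
T=np.array(manip.get_tool_pos());r=np.array(manip.get_tcp_rot())
w=manip.camera("wrist")["frame"][:,:,::-1]; np.savez("w_fin.npz",T=T,R=r); cv2.imwrite("pics/w_fin.png",w)
s=manip.camera("side")["frame"][:,:,::-1]; cv2.imwrite("pics/s_fin.png",s)
a=cv2.imread("pics/s_seat.png")
c=np.zeros((600,800,3),np.uint8); c[:400,:640]=w
for i,k in enumerate((a,s)): c[400:,i*290:i*290+280]=cv2.resize(k[150:200,270:340],None,fx=4,fy=4,interpolation=2)
cv2.imwrite("pics/fin.png",c); print(manip.get_t())
E
```

```text
[1.2 0.  3.6] [73.93 -0.09 29.  ]
48.45
```

View pics/fin.png

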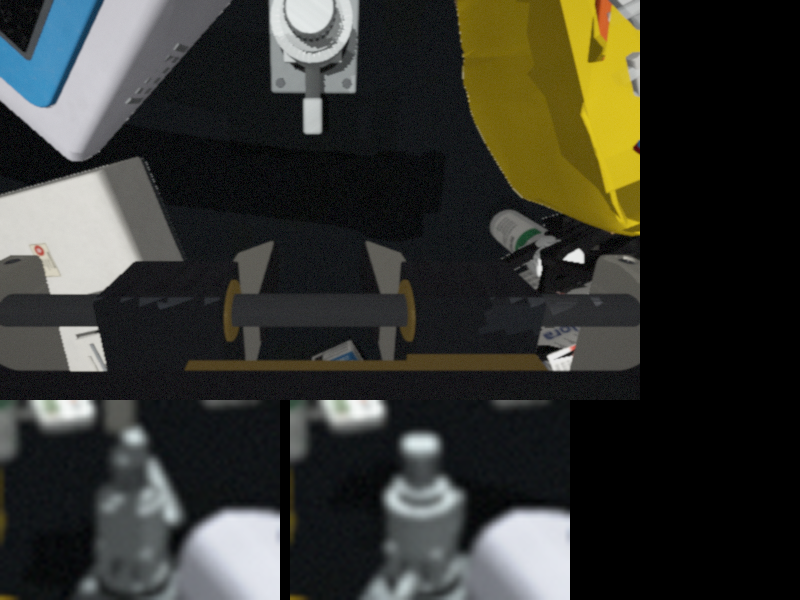

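```bash
python3 - <<'E'
from ins import *
d=np.load("w_fin.npz")
for px,z in [((313,133),.0596),((313,97),.0596)]:
    e=wray(d["T"],d["R"],px,z)[:2]-A; print("dist",e@dd,e@pp)
for px in [(420,440)]: 
    p=up((px[0]-290,px[1]-400),(270,150),4)
    for h in (.150,.154,.158,.162,.166): print(h,ray("side",p,h)-[.543,-.1722,0])
# head top from wrist: centre of head top circle ~ (311,14)
for h in (.154,.158,.162,.166): e=wray(d["T"],d["R"],(311,14),h)[:2]-A; print(h,e@dd,e@pp)
E
```

```text
dist 0.0915102081338821 0.0008297079667222325
dist 0.05826490438023448 0.000965871029022989
0.15 [ 0.00074592 -0.03033312  0.15      ]
0.154 [ 0.00029648 -0.02325087  0.154     ]
0.158 [-1.52961392e-04 -1.61686182e-02  1.58000000e-01]
0.162 [-0.0006024  -0.00908637  0.162     ]
0.166 [-0.00105184 -0.00200412  0.166     ]
0.154 0.005850732335036801 0.0017006287148603218
0.158 0.006589237852958648 0.001793892583213955
0.162 0.007327743370880495 0.001887156451567589
0.166 0.008066248888802368 0.0019804203199212302
```

```bash
python3 -c "
from rig import manip
print(manip.sign_off())"
```

```text
the job is handed in; nothing more can be done
None
```

The job is handed in: the pestle was twisted home with about 25 N on the sleeve and released, then the drift lifted it about 8 mm (estimated from the camera), and the pestle now stands loose with the drift left in the slot.

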